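Raise the stall barrier and slide the cutlery case through

ROBOT

A 6-joint arm with a two-finger parallel gripper is mounted at the origin on the work surface. World frame = base frame: x ahead of the robot, y to its left, z up, the work surface at z = 0. Lengths are in m, angles in rad, forces in N, time in s.
With the tool pointing down it reaches from about 0.35 to 0.85 m from the base axis. Payload 8.1 kg.
Tool frame: the origin (TCP) lies midway between the tips of the shut fingers; the grasp point (between the pads) lies 19 mm behind it (robot.grasp_offset is the distance from the TCP to the grasp point, in m); z points along the fingers, y is the direction in which the jaws open and shut (so a half turn about z gives the same grasp; the last joint's range is limited). The gripper opens to 93 mm and grips with 3 to 60 N. Pads are 15 mm wide; open, the fingers measure 128 mm over their backs; the gripper's body (75 mm by 188 mm) begins 65 mm behind the grasp point.
Start: joints at [1.062, 0.13, 1.488, -0, 1.523, -0.085], TCP at [0.247, 0.547, 0.193] pointing down, gripper open.
Joint ranges: [-2.96, 2.96], [-0.89, 2.26], [0.02, 2.5], [-1.34, 4.48], [0, 2.73], [-2.66, 2.66]. Speed limits (rad/s): [2.39, 2.39, 2.79, 3.14, 3.14, 3.14].

INTERFACE

Orientations are given as a unit quaternion [w, x, y, z].
In Python, from workcell import robot, read_camera, calibration gives the robot as it stands. The module is installed in compiled form; this text tells all that it offers.
- The arm moves only by the tool move_arm, never from a script. Its argument "steps" is one flat list of numbers, 4 for each row, row after row: the shift along the tool's x, y, z scaled (see below), then the turn about the tool's z scaled (see below). A call has 1 to 8 rows; each row is the pose to reach, as a shift and turn from the pose commanded when the call began, along the tool's axes at that moment; what a row does not reach only later rows make up. The controller multiplies each number of a shift by 0.4 m and each number of a turn by 45 degrees. A row lasts 1/12 s, in which the tool goes at most 41.7 mm and 7.16 degrees, less where a joint would pass 70% of its speed; a pose out of reach is approached as far as the arm can. A call with a number of a shift or a turn outside -1 to 1 is refused whole. A call with a gripper value outside its range is refused whole. "jaw" is the opening, from -1 (shut) to 1 (fully open), set as the call begins (left out, the last holds). The fingers move at their own pace and stop on an object; "newtons" is the grip in N (left out, the last holds). Time passes only in rows, so rows that repeat a pose let the fingers close. It gives the time, the measured TCP pose, the force and the opening at its end, in the units of the state.
- robot.get_obs(): the state, without advancing time (a new reading comes with each control period).
- read_camera(name): name is "scene" or "top"; returns (picture, depth): 480x640x3 uint8, blue, green, red; 480x640 float32, m along the optical axis (not along the pixel's ray), 0 where there is no reading.
- calibration(name): a dict with "intrinsics" (3x3 intrinsics, pixels), "R" (3x3) and "t" (3): a world point X has camera coordinates R X + t. Camera axes: x right, y down, z forward; pixel columns grow to the right and rows downward; lengths in m; the calibration is good to about 2 mm. A picture is of the moment at which its call begins. calibration takes no time and is no camera call.
- robot.finish_job(): hands the job in, once; it reports no verdict.
The state is a dict: "time_s": time; "joints": joint angles; "qd": joint speeds; "joint_torque": joint torques, N m; "eef_pos": TCP position; "eef_rot": TCP orientation; "force": force on the tool from outside, world axes, zero at the start; "moment": the same for the moment, N m; "grip_width": finger opening in m.
Only numpy, scipy, OpenCV 4.12 (cv2) and the standard library are available. Lean on these libraries where they do the work, as an engineer would, in place of code of your own. Each camera call takes 0.05 s, during which the arm holds its last target.

TASK

At the flea-market stall, push the wooden barrier arm up past its balance point, without flinging it, so that it stays raised by itself when you let go. Then push the flat wooden cutlery case along the table, without lifting or tipping it, through the gateway between the two posts until all of it is beyond the barrier line, and leave it there with the barrier still up. Leave the vase, the candlestick and the cup undisturbed.

Things in the scene. Friction and masses are not known exactly. Their poses are not given: they have to be found in the camera images.
- gate: Fixed gate: two dark steel posts with a wooden barrier arm across. Origin on the table, mid-gateway, on the barrier line. x points level through the gateway, away from the robot's side; y along the barrier line from pivot post (y = -170 mm) to rest post (y = +170 mm); z up. Clear width between the posts' foot plates: y -130 to +140 mm (plates 8 mm thick).
- barrier_pivot (a point): Hinge axis of the barrier arm, 120 mm above the table (gate frame 0, -170, 120 mm), parallel to the gate's x. The pivot post there is a pair of steel cheeks: 48 mm over both in x, 60 mm in y, 143 mm tall; behind it, around gate y = -232 mm, is a 72 mm tall rubber-topped stop for the weight.
- barrier_rest (a point): Top of the rest post, gate frame 0, +170, 108 mm: an 18 mm round post with a small fork, 34 mm wide in x, 20 mm in y, its prongs 127 mm tall, in which the lowered arm lies.
- barrier (a joint): Barrier arm angle, rad: 0 = down, level in the fork along the gate's +y; grows as it is raised; 1.45 = fully up, nearly vertical, weight on its stop. Below the balance point (about 0.8 rad) it falls back to 0, above it falls by itself to 1.45. Turns easily: about 1 to 3 N pushed up at 180 mm from the pivot.
- barrier_tip (a point): On the arm's centre line at its free end, 360 mm from the pivot, 120 mm above the table when down. The arm is a straight wooden bar 16 mm wide, 22 mm deep: underside 109 mm above the table when down. A dark steel disc, 52 mm across, above the pivot is its counterweight; it swings back and down as the arm rises.
- case: The closed flat dark-wood cutlery case with brass fittings, loose, about 0.5 kg: 80 mm along its x, 150 mm along its y, 45 mm tall. Origin at the centre of its underside, on the table. It starts on the robot's side of the gate, its x axis pointing roughly through the gateway.
- case_near_left (a point): Bottom corner of the case on its robot side, case frame x -40, y +75 mm.
- case_near_right (a point): Bottom corner of the case on its robot side, case frame x -40, y -75 mm.
- vase: Bystander: green glass vase, 84 mm across the top, 120 mm tall, standing beyond the gate. Origin at the centre of its underside.
- candlestick: Bystander: brass candlestick, foot 76 mm across, 165 mm tall, standing beyond the gate. Origin at the centre of its underside.
- cup: Bystander: white mug, 76 mm across, 65 mm tall, with a handle on its own +y side, standing on the robot's side of the gate beyond the rest-post end. Origin at the centre of its underside.
Mind the look-alikes: they are no part of the job. Several things look just like the case: the one meant starts farthest from the robot's base.

How it is judged:
On the way, in this order (a step that is already met when the one before it is completed fails the run):
1. the barrier arm stands raised by itself, untouched (above 1.3 rad, at rest) (value of joint barrier above 1.3 rad and velocity of joint barrier between -0.3 and 0.3 rad/s and contact force between each of the arm, the fingers and gate below 0.1 N), for 0.2 s.
2. the whole case is beyond the barrier line (x of each of case_near_left, case_near_right in the frame of gate above 0 m), for 0.1 s.
At the end, for the whole second after the job is handed in: Barrier arm raised by itself (over 1.3 rad), at rest, untouched; case flat and still on the table, all of it (both robot-side corners) beyond the barrier line, the gate's y axis, centre within 130 mm of the gateway middle sideways; vase, candlestick, cup upright and within 20 mm of their places (all of step 1 and all of step 2 and y of case in the frame of gate between -0.13 and 0.13 m and linear speed of case below 0.01 m/s and angle between case's own z axis and vertical below 0.05 rad and height (world z) of case below 0.005 m and distance of each of vase, candlestick, cup from where it was at the start of the episode below 0.02 m and angle between each of vase, candlestick, cup's own z axis and vertical below 0.15 rad).
It fails at once if the case is lifted (height (world z) of case above 0.012 m).
It fails at once if the case is tipped (angle between case's own z axis and vertical above 0.2 rad).
It fails at once if the barrier arm is flung (faster than 5 rad/s) (velocity of joint barrier above 5 rad/s or velocity of joint barrier below -5 rad/s).
It fails at once if the case goes past the middle of the gateway while the barrier is down (value of joint barrier below 1 rad and x of case in the frame of gate above 0 m).
It fails at once if a bystander is pushed or knocked over (distance of any of vase, candlestick, cup from where it was at the start of the episode above 0.02 m or angle between any of vase, candlestick, cup's own z axis and vertical above 0.4 rad).
It also fails if it takes over 61 s, if anything falls off the work surface, if the arm or the gripper's body presses on something with over 40 N, if the wrist force passes 120 N, or if a joint passes its speed limit or range.

## Working session

There is one attempt and no reset: what is moved stays moved. The work goes in short steps, Python scripts to look and compute and a tool call to move; the robot and the scene stay as the last step left them, time stands still between calls to the robot, and variables do not carry over. Pictures are saved under pics/ and viewed, and the job is handed in when it is done.

Besides the shell and the picture viewer there is one more tool, called by a JSON object that holds its "method" and its "body", one argument or row to a line. move_arm: Moves the arm, as the interface text tells. Shifts and turns lie within -1 to 1; 1 stands for 0.4 m of shift or 45 degrees of turn. Its arguments: {"type":"object","properties":{"steps":{"type":"array","items":{"type":"number","minimum":-1,"maximum":1}},"jaw":{"type":"number"},"newtons":{"type":"number"}},"required":["steps"]}

```bash
mkdir -p pics; python3 - <<'E'
from workcell import robot, read_camera, calibration
import cv2,numpy as np
for n in("scene","top"):
    p,d=read_camera(n); cv2.imwrite(f"pics/{n}0.png",p); np.save(f"{n}0.npy",d); np.save(f"{n}0p.npy",p)
    c=calibration(n); print(n,c["intrinsics"].round(1).tolist() if hasattr(c["intrinsics"],'round') else c["intrinsics"],np.round(c["R"],3).tolist(),np.round(c["t"],3).tolist())
print(robot.get_obs())
E
```

```text
scene [[558.5, 0.0, 322.1], [0.0, 558.5, 229.1], [0.0, 0.0, 1.0]] [[0.518, 0.855, -0.011], [0.595, -0.37, -0.713], [-0.614, 0.363, -0.701]] [-0.383, -0.224, 1.419]
top [[513.7, 0.0, 312.5], [0.0, 513.7, 244.2], [0.0, 0.0, 1.0]] [[0.025, -1.0, 0.01], [-0.991, -0.026, -0.131], [0.131, -0.007, -0.991]] [0.079, 0.562, 0.885]
{'time_s': 0.1, 'joints': array([ 1.06160610e+00,  1.31061171e-01,  1.48914746e+00,  8.82628908e-06,
        1.52299702e+00, -8.53971273e-02]), 'qd': array([ 0.00031225, -0.00105199, -0.0023257 , -0.00128439, -0.00017734,
        0.00097692]), 'joint_torque': array([ 1.26464736e-03, -5.61343610e+01, -4.93094623e+01,  7.70123117e-02,
        2.92549026e-02, -9.91755542e-05]), 'eef_pos': array([0.24644261, 0.54645853, 0.19201958]), 'eef_rot': array([-2.40464903e-04,  2.10314552e-01,  9.77633438e-01, -7.69827625e-04]), 'force': array([ 1.42362275, -0.36842175,  0.16701779]), 'moment': array([-0.01775568, -0.02006914, -0.07414098]), 'grip_width': 0.09313280549926702}
```

View pics/scene0.png

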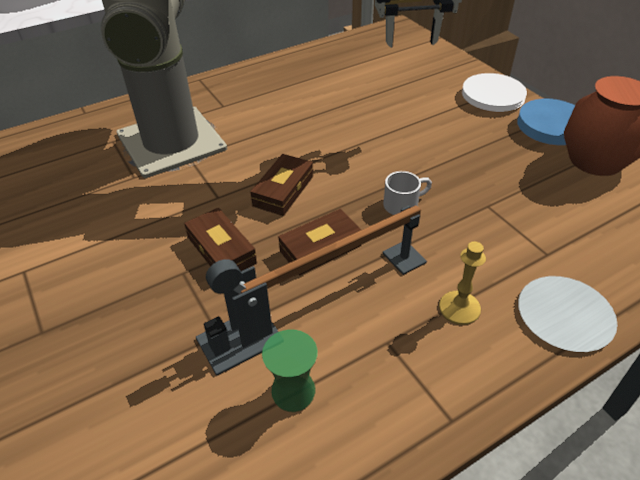

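View pics/top0.png

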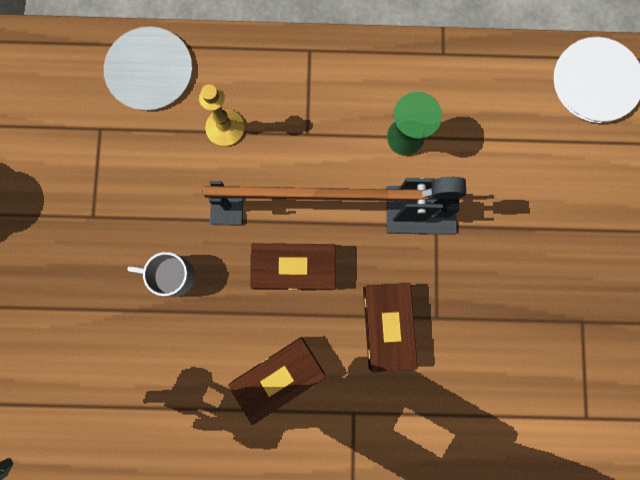

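The top view shows the meant case at (293,266), just in front of the gate. The arm spans (205,191) to (425,194), the pivot is on the right, and the mug is at (168,275). The vase's foot is near (405,137) and the candlestick's foot near (225,128).

```bash
cat > h.py <<'E'
import numpy as np,cv2
from workcell import robot, read_camera, calibration
def cast(n,u,v,z):
    c=calibration(n);K=np.array(c["intrinsics"]);R=np.array(c["R"]);t=np.array(c["t"])
    o=-R.T@t; d=R.T@np.linalg.solve(K,[u,v,1.]); return o+d*(z-o[2])/d[2]
def cloud(n,d):
    c=calibration(n);K=np.array(c["intrinsics"]);R=np.array(c["R"]);t=np.array(c["t"])
    v,u=np.mgrid[:480,:640]; P=np.stack([(u-K[0,2])/K[0,0]*d,(v-K[1,2])/K[1,1]*d,d],-1)
    return (P-t)@R
E
python3 - <<'E'
from h import *
p=np.load("top0p.npy");d=np.load("top0.npy");C=cloud("top",d)
z=C[...,2]
def box(name,u0,v0,u1,v1,z0,z1):
    m=np.zeros((480,640),bool);m[v0:v1,u0:u1]=1;m&=(z>z0)&(z<z1)&(d>0)
    P=C[m]; r=cv2.minAreaRect(P[:,:2].astype(np.float32)*1000)
    print(name,m.sum(),"mean",P.mean(0).round(4),"rect",np.round(r[0],1),np.round(r[1],1),round(r[2],2)); return P
box("case",230,230,350,305,.035,.055)
box("case2",350,270,430,380,.035,.055)
box("case3",220,330,330,430,.035,.055)
a=box("arm",195,170,430,215,.11,.14)
vx,vy,x0,y0=cv2.fitLine(a[:,:2].astype(np.float32),cv2.DIST_L2,0,.01,.01).ravel();print(vx,vy,x0,y0,a[:,1].min(),a[:,1].max())
box("restplate",200,190,250,235,.004,.015)
box("pivplate",380,190,465,245,.004,.015)
box("cup",130,245,200,305,.055,.075)
box("vase",385,80,450,160,.11,.13)
box("candlefoot",200,100,250,150,.004,.03)
box("candletop",190,70,250,120,.15,.18)
box("disc",430,165,475,215,.12,.25)
print(cast("top",425,194,.131),cast("top",204,191,.131))
for (u,v) in [(251,244),(335,244),(335,290),(251,290)]: print(cast("top",u,v,.045).round(3))
E
```

```text
case 3793 mean [0.5193 0.1284 0.0445] rect [520.  128.3] [ 81.7 148.6] 0.43
case2 4014 mean [ 0.4167 -0.0458  0.0445] rect [417.1 -46. ] [150.3  81.8] 4.82
case3 4173 mean [0.3208 0.1496 0.0445] rect [320.8 149.5] [ 82.7 150.1] 33.8
arm 3050 mean [0.6318 0.0817 0.1279] rect [639.   88.3] [373.8  58.4] 88.69
0.008224827 -0.9999662 0.631822 0.0816828 -0.09805667239876498 0.2752521194691769
restplate 679 mean [0.618  0.2535 0.0074] rect [618.2 252.6] [58.9 67.3] 1.59
pivplate 1308 mean [ 0.6124 -0.1032  0.0077] rect [ 623.7 -102.7] [ 68.  142.1] 0.6
cup 447 mean [0.4994 0.3534 0.0622] rect [503.2 351.9] [88.7 75.3] 47.05
vase 1784 mean [ 0.7742 -0.0776  0.1195] rect [774.8 -78. ] [82.4 80.3] 2.1
candlefoot 943 mean [0.7784 0.2637 0.0122] rect [788.5 266.4] [95.6 86.1] 8.13
candletop 235 mean [0.7835 0.2662 0.1629] rect [784.8 267.1] [25.1 24.1] 64.76
disc 810 mean [ 0.6305 -0.1083  0.1827] rect [ 634.9 -112.7] [47.7 50.5] 2.18
[ 0.63517727 -0.08734789  0.131     ] [0.63032564 0.2728167  0.131     ]
[0.557 0.203 0.045]
[0.56  0.054 0.045]
[0.479 0.052 0.045]
[0.475 0.199 0.045]
```

```bash
cat >> h.py <<'E'
from scipy.spatial.transform import Rotation as Ro
def plan(wps,yaws=None):
    """world targets -> scaled shift in tool axes, turn about tool z; yaws=world angle (deg) of tool y"""
    o=robot.get_obs();w,x,y,z=o["eef_rot"];R=Ro.from_quat([x,y,z,w]).as_matrix()
    a=np.degrees(np.arctan2(R[1,1],R[0,1]));print("t",round(o["time_s"],2),"pos",o["eef_pos"].round(4),"tooly",a.round(2),"F",o["force"].round(2),"w",round(o["grip_width"],4),"j",o["joints"].round(2))
    for i,p in enumerate(wps):
        s=R.T@(np.array(p)-o["eef_pos"])/.4
        t=0 if yaws is None else -((yaws[i]-a+180)%360-180)/45
        print(s.round(3),round(t,3))
E
python3 - <<'E'
from h import *
plan([[.44,.38,.25],[.631,.214,.25]],[32,0])
E
```

```text
t 0.1 pos [0.2464 0.5465 0.192 ] tooly 65.72 F [ 1.42 -0.37  0.17] w 0.0931 j [ 1.06  0.13  1.49  0.    1.52 -0.09]
[-0.612 -0.181 -0.145] 0.749
[-1.218 -0.363 -0.145] 1.46
```

{"method": "move_arm", "body": {
  "steps": [-0.61,-0.18,-0.145,0.75,-0.61,-0.18,-0.145,0.75,-0.61,-0.18,-0.145,0.75,-0.61,-0.18,-0.145,0.75,-0.61,-0.18,-0.145,0.75,-0.61,-0.18,-0.145,0.75,-0.61,-0.18,-0.145,0.75,-0.61,-0.18,-0.145,0.75],
  "jaw": 1
}}

```text
time_s: 0.77
eef_pos: [0.4421, 0.3788, 0.2515]
eef_rot: [0.001, 0.487, 0.873, 0.0]
force: [-0.2, 0.4, 0.3]
grip_width: 0.0929
```

```bash
python3 - <<'E'
from h import *
plan([[.631,.214,.25]],[0])
E
```

```text
t 0.77 pos [0.4421 0.3788 0.2515] tooly 31.73 F [-0.22  0.44  0.31] w 0.0929 j [ 0.62  0.06  1.45 -0.    1.62  0.07]
[-0.599  0.185  0.004] 0.705
```

{"method": "move_arm", "body": {
  "steps": [-0.6,0.185,0,0.705,-0.6,0.185,0,0.705,-0.6,0.185,0,0.705,-0.6,0.185,0,0.705,-0.6,0.185,0,0.705,-0.6,0.185,0,0.705,-0.6,0.185,0,0.705,-0.6,0.185,0,0.705]
}}

```text
time_s: 1.43
eef_pos: [0.6296, 0.2158, 0.2488]
eef_rot: [-0.001, 0.706, 0.708, -0.001]
force: [-0.6, 0.3, 1.0]
grip_width: 0.0928
```

```bash
python3 - <<'E'
from h import *
plan([[.631,.214,.108]],[0])
p,d=read_camera("scene");cv2.imwrite("pics/s1.png",p)
E
```

```text
t 1.43 pos [0.6296 0.2158 0.2488] tooly 0.13 F [-0.58  0.3   1.04] w 0.0928 j [0.25 0.3  1.2  0.   1.65 0.25]
[-0.004  0.005  0.352] 0.003
```

View pics/s1.png

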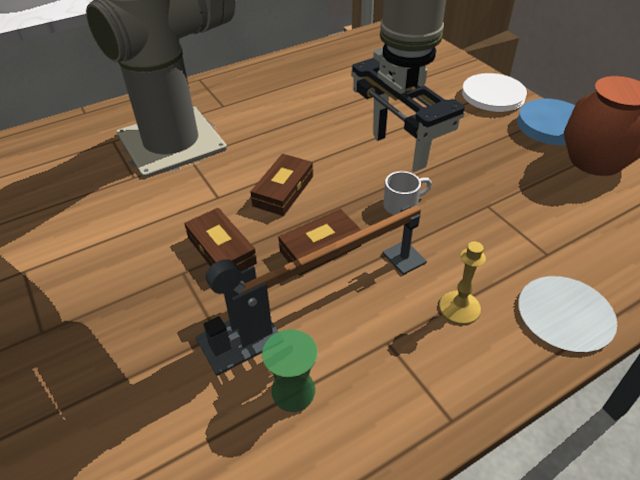

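The fingers are at about (380,120) and (425,150), above the arm near its rest end (415,213) and on either side of it. I'll descend and pinch.

{"method": "move_arm", "body": {
  "steps": [-0.004,0.004,0.1,0,-0.004,0.004,0.2,0,-0.004,0.004,0.28,0,-0.004,0.004,0.33,0,-0.004,0.004,0.352,0,-0.004,0.004,0.352,0]
}}

```text
time_s: 1.98
eef_pos: [0.6279, 0.2164, 0.1072]
eef_rot: [-0.001, 0.705, 0.709, -0.002]
force: [-0.4, 0.3, -0.7]
grip_width: 0.0934
```

```bash
python3 - <<'E'
from h import *
plan([[.631,.214,.108]],[0])
p,d=read_camera("scene");cv2.imwrite("pics/s2.png",p)
p,d=read_camera("top");cv2.imwrite("pics/t2.png",p)
E
```

```text
t 1.98 pos [0.6279 0.2164 0.1072] tooly 0.38 F [-0.4   0.32 -0.67] w 0.0934 j [0.25 0.36 1.38 0.   1.41 0.25]
[-0.006  0.008 -0.002] 0.009
```

View pics/s2.png

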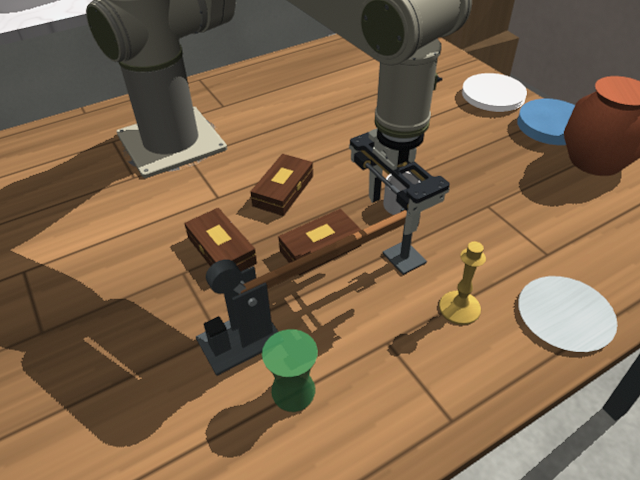

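The arm is between the open fingers at about (400,210). I'll close the jaws.

{"method": "move_arm", "body": {
  "steps": [-0.006,0.008,0,0,-0.006,0.008,0,0,-0.006,0.008,0,0,-0.006,0.008,0,0,-0.006,0.008,0,0,-0.006,0.008,0,0,-0.006,0.008,0,0,-0.006,0.008,0,0],
  "jaw": -1,
  "newtons": 8
}}

```text
time_s: 2.75
eef_pos: [0.6341, 0.2125, 0.1101]
eef_rot: [-0.0, 0.706, 0.709, -0.0]
force: [-0.7, 0.1, 0.4]
grip_width: 0.0444
```

```bash
python3 - <<'E'
from h import *
o=robot.get_obs()
# pivot y -.086 z .12 ; grip offset 
p0=np.array([-.086,.12]);r=o["eef_pos"][1]+.086
print(r)
w=[[o["eef_pos"][0],-.086+r*np.cos(t)-0*r,o["eef_pos"][2]+r*np.sin(t)] for t in np.arange(.05,1.35,.05)]
plan(w)
E
```

```text
0.29853390566881377
t 2.75 pos [0.6341 0.2125 0.1101] tooly 0.24 F [-0.68  0.09  0.44] w 0.0444 j [0.25 0.36 1.37 0.   1.41 0.24]
[-0.001 -0.    -0.037] 0
[-0.004 -0.    -0.075] 0
[-0.008 -0.    -0.112] 0
[-0.015 -0.    -0.148] 0
[-0.023 -0.    -0.185] 0
[-0.033 -0.    -0.221] 0
[-0.045 -0.    -0.256] 0
[-0.059 -0.    -0.291] 0
[-0.074 -0.    -0.325] 0
[-0.091 -0.    -0.358] 0
[-0.11  -0.001 -0.39 ] 0
[-0.13  -0.001 -0.421] 0
[-0.152 -0.001 -0.452] 0
[-0.176 -0.001 -0.481] 0
[-0.2   -0.001 -0.509] 0
[-0.226 -0.001 -0.535] 0
[-0.254 -0.001 -0.561] 0
[-0.282 -0.001 -0.585] 0
[-0.312 -0.001 -0.607] 0
[-0.343 -0.002 -0.628] 0
[-0.375 -0.002 -0.647] 0
[-0.408 -0.002 -0.665] 0
[-0.441 -0.002 -0.681] 0
[-0.476 -0.002 -0.696] 0
[-0.511 -0.002 -0.708] 0
[-0.547 -0.002 -0.719] 0
```

Jaws are still closing (44 mm), so I'll wait.

{"method": "move_arm", "body": {
  "steps": [0,0,0,0,0,0,0,0,0,0,0,0,0,0,0,0,0,0,0,0,0,0,0,0,0,0,0,0,0,0,0,0]
}}

```text
time_s: 3.42
eef_pos: [0.6342, 0.2126, 0.1101]
eef_rot: [-0.0, 0.706, 0.709, -0.0]
force: [0.1, 0.5, -0.7]
grip_width: 0.0006
```

```bash
python3 - <<'E'
from h import *
p,d=read_camera("scene");cv2.imwrite("pics/s3.png",cv2.resize(p[120:330,200:480],(800,600)))
p,d=read_camera("top");cv2.imwrite("pics/t3.png",p)
print(robot.get_obs()["force"],robot.get_obs()["grip_width"])
E
```

```text
[ 0.39453117  0.52457096 -0.04757655] 0.0007093690359217738
```

View pics/s3.png

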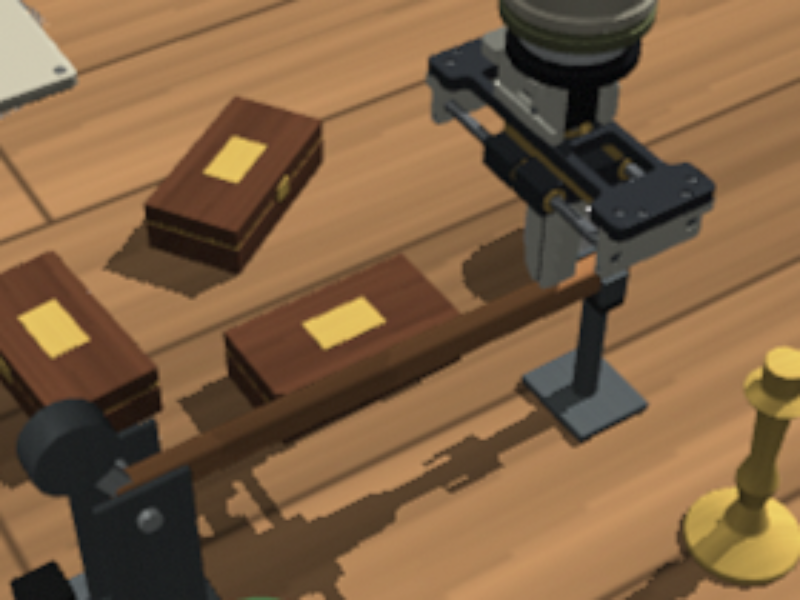

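View pics/t3.png

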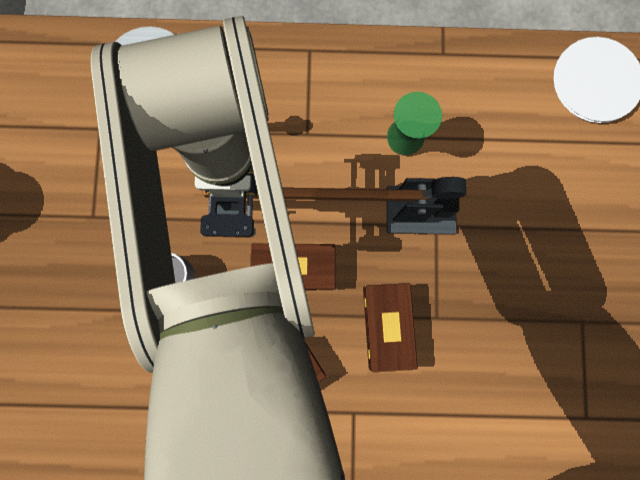

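The reading says the jaws are fully shut, but the picture shows the arm at crop (590,285) with the fingers around it. I'll measure the arm and fingers from depth.

```bash
python3 - <<'E'
from h import *
p,d=read_camera("scene");C=cloud("scene",d)
cv2.imwrite("pics/s4.png",cv2.resize(p[165:255,350:470],(800,600),interpolation=cv2.INTER_NEAREST))
hsv=cv2.cvtColor(p,cv2.COLOR_BGR2HSV)
m=(abs(C[...,0]-.632)<.02)&(C[...,2]>.09)&(C[...,2]<.2)&(d>0)
for y in np.arange(-.04,.29,.02):
    k=m&(abs(C[...,1]-y)<.01)
    if k.sum():print(round(y,2),k.sum(),C[k].mean(0).round(3),C[k][:,2].max().round(3),C[k][:,0].max().round(3))
# fingers near tcp
k=(abs(C[...,1]-.2125)<.02)&(C[...,2]>.095)&(C[...,2]<.16)&(abs(C[...,0]-.634)<.09)&(d>0)
v,u=np.nonzero(k)
for zz in np.arange(.095,.16,.01):
    q=C[k&(abs(C[...,2]-zz)<.005)]
    print(round(zz,3),len(q),q[:,0].min().round(3),np.histogram(q[:,0],np.arange(.54,.73,.01))[0])
o=robot.get_obs();print(o["grip_width"],o["eef_pos"])
E
```

```text
-0.04 163 [ 0.642 -0.04   0.126] 0.134 0.647
-0.02 159 [ 0.641 -0.02   0.125] 0.133 0.647
0.0 164 [ 0.641 -0.     0.125] 0.133 0.647
0.02 155 [0.641 0.02  0.126] 0.134 0.647
0.04 150 [0.641 0.04  0.125] 0.135 0.646
0.06 152 [0.641 0.06  0.125] 0.133 0.646
0.08 146 [0.64  0.08  0.126] 0.133 0.646
0.1 140 [0.64  0.1   0.125] 0.135 0.646
0.12 143 [0.64  0.12  0.126] 0.134 0.646
0.14 135 [0.64  0.14  0.126] 0.133 0.646
0.16 130 [0.64  0.16  0.126] 0.134 0.646
0.18 134 [0.639 0.18  0.126] 0.133 0.644
0.2 414 [0.638 0.203 0.155] 0.199 0.652
0.22 152 [0.646 0.218 0.142] 0.19 0.652
0.24 168 [0.642 0.243 0.118] 0.133 0.652
0.26 92 [0.643 0.257 0.117] 0.131 0.652
0.28 3 [0.642 0.272 0.119] 0.122 0.643Traceback (most recent call last):
  File "<stdin>", line 14, in <module>
    return umr_minimum(a, axis, None, out, keepdims, initial, where)
ValueError: zero-size array to reduction operation minimum which has no identity
```

View pics/s4.png

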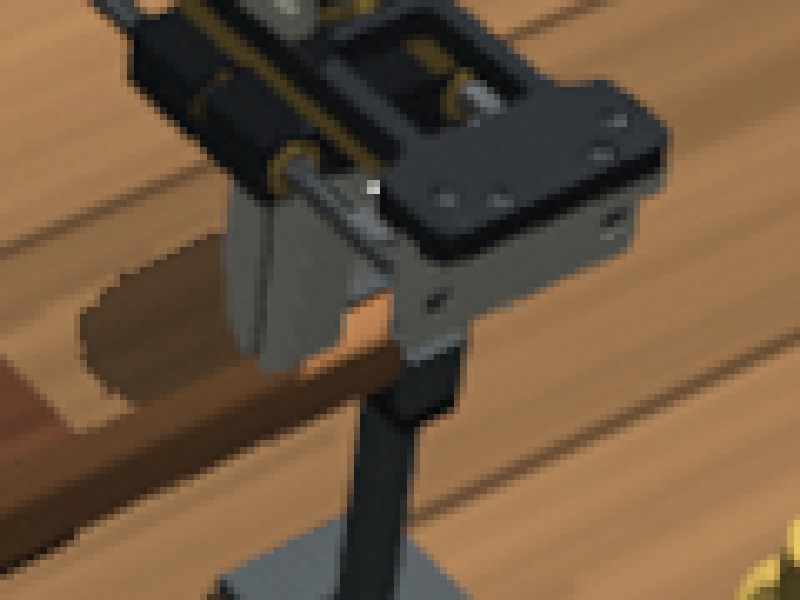

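```bash
python3 - <<'E'
from h import *
p,d=read_camera("scene");C=cloud("scene",d)
# crop pixel -> image: u=350+cx*120/800, v=165+cy*90/600
for cx,cy in [(240,220),(240,330),(250,350),(270,365),(300,355),(300,300),(330,330),(300,240),(200,400),(250,385),(300,372),(350,345),(430,300),(430,355),(365,310)]:
    u=int(350+cx*.15);v=int(165+cy*.15);print((cx,cy),C[v,u].round(3),p[v,u])
E
```

```text
(240, 220) [0.625 0.203 0.179] [72 79 78]
(240, 330) [0.628 0.204 0.143] [74 80 79]
(250, 350) [0.632 0.203 0.139] [61 66 66]
(270, 365) [0.641 0.203 0.141] [74 79 77]
(300, 355) [0.649 0.208 0.147] [67 77 83]
(300, 300) [0.651 0.204 0.171] [72 79 78]
(330, 330) [0.651 0.215 0.155] [68 73 72]
(300, 240) [0.649 0.204 0.19 ] [71 77 76]
(200, 400) [0.637 0.185 0.132] [41 63 94]
(250, 385) [0.636 0.201 0.131] [40 64 94]
(300, 372) [0.64  0.216 0.131] [ 53  85 127]
(350, 345) [0.638 0.233 0.132] [ 77 125 183]
(430, 300) [0.721 0.183 0.235] [33 32 30]
(430, 355) [0.65  0.253 0.126] [71 70 65]
(365, 310) [0.63  0.244 0.132] [ 81 131 192]
```

The depth shows the shut fingertips directly above the arm at z≈0.139, although the reading says 0.110. So the tips sit about 28 mm higher than reported. I'll check `grasp_offset`, reopen and go lower.

```bash
python3 - <<'E'
from h import *
print(robot.grasp_offset,[a for a in dir(robot) if a[0]!='_'])
E
```

```text
0.0188 ['PlanningError', 'finish_job', 'get_obs', 'grasp_offset']
```

{"method": "move_arm", "body": {
  "steps": [0,0,0,0,0,0,0,0,0,0,0,0,0,0,0,0,0,0,0,0,0,0,0,0,0,0,0,0,0,0,0,0],
  "jaw": 1
}}

```text
time_s: 4.28
eef_pos: [0.6342, 0.2126, 0.1101]
eef_rot: [-0.0, 0.706, 0.709, -0.0]
force: [0.2, 0.5, -0.3]
grip_width: 0.0493
```

{"method": "move_arm", "body": {
  "steps": [0,0,0,0,0,0,0,0,0,0,0,0,0,0,0.01,0,0,0,0.02,0,0,0,0.03,0,0,0,0.04,0,0,0,0.04,0]
}}

```text
time_s: 4.95
eef_pos: [0.6333, 0.2123, 0.0924]
eef_rot: [-0.001, 0.706, 0.709, -0.001]
force: [-0.9, 1.0, 0.2]
grip_width: 0.0927
```

```bash
python3 - <<'E'
from h import *
p,d=read_camera("scene");C=cloud("scene",d)
cv2.imwrite("pics/s5.png",cv2.resize(p[150:270,340:500],(800,600),interpolation=cv2.INTER_NEAREST))
np.save("s5.npy",d)
plan([[.634,.2125,.075]])
E
```

```text
t 5.0 pos [0.6335 0.2124 0.093 ] tooly 0.24 F [ 0.56  1.14 -0.18] w 0.0926 j [ 0.25  0.38  1.39 -0.    1.38  0.24]
[0.    0.001 0.045] 0
```

View pics/s5.png

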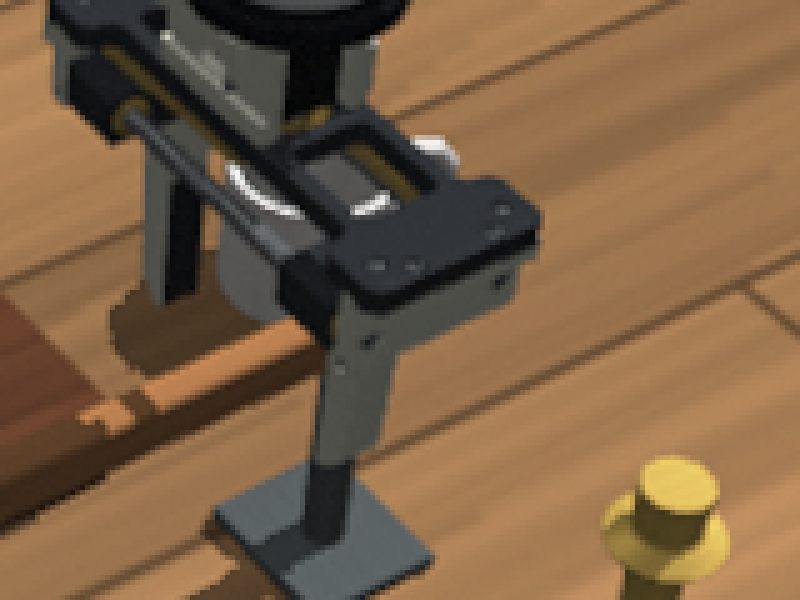

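```bash
python3 - <<'E'
from h import *
d=np.load("s5.npy");C=cloud("scene",d)
for u,v in [(409,240),(407,240),(412,238),(409,236),(407,230),(410,225),(411,218),(376,209),(373,208),(372,200),(376,195)]: print((u,v),C[v,u].round(3))
E
```

```text
(409, 240) [0.697 0.204 0.136]
(407, 240) [0.693 0.202 0.133]
(412, 238) [0.697 0.21  0.138]
(409, 236) [0.696 0.204 0.144]
(407, 230) [0.688 0.204 0.152]
(410, 225) [0.72  0.18  0.203]
(411, 218) [0.72  0.18  0.219]
(376, 209) [0.588 0.211 0.12 ]
(373, 208) [0.587 0.205 0.125]
(372, 200) [0.585 0.203 0.144]
(376, 195) [0.587 0.21  0.155]
```

The fingers effectively end about 28 mm short of the reported TCP, while the body sits where the reading puts it. I'll grip nearer the tip of the arm (y=0.226) with reading z≈0.081.

{"method": "move_arm", "body": {
  "steps": [0.034,0,0.01,0,0.034,0,0.02,0,0.034,0,0.03,0,0.034,0,0.03,0,0.034,0,0.03,0,0.034,0,0.03,0,0.034,0,0.03,0,0.034,0,0.03,0]
}}

```text
time_s: 5.67
eef_pos: [0.6344, 0.226, 0.0825]
eef_rot: [0.0, 0.706, 0.709, 0.0]
force: [0.7, 0.1, 0.7]
grip_width: 0.0929
```

{"method": "move_arm", "body": {
  "steps": [0,0,0,0,0,0,0,0,0,0,0,0,0,0,0,0,0,0,0,0,0,0,0,0,0,0,0,0,0,0,0,0],
  "jaw": -1,
  "newtons": 8
}}

```text
time_s: 6.33
eef_pos: [0.6341, 0.2261, 0.0821]
eef_rot: [0.0, 0.706, 0.709, -0.0]
force: [-0.1, 1.1, 0.3]
grip_width: 0.0445
```

{"method": "move_arm", "body": {
  "steps": [0,0,0,0,0,0,0,0,0,0,0,0,0,0,0,0,0,0,0,0,0,0,0,0,0,0,0,0,0,0,0,0]
}}

```text
time_s: 7.0
eef_pos: [0.6338, 0.2261, 0.0821]
eef_rot: [-0.0, 0.706, 0.709, -0.0]
force: [-3.8, 0.1, 2.4]
grip_width: 0.0161
```

The jaws are holding the 16 mm arm. Next I work out the lifting arc.

```bash
python3 - <<'E'
from h import *
o=robot.get_obs()["eef_pos"];r=o[1]+.086
plan([[o[0]-.002,-.086+r*np.cos(t),o[2]+r*np.sin(t)] for t in np.arange(.05,1.25,.05)])
E
```

```text
t 7.0 pos [0.6338 0.2261 0.0821] tooly 0.25 F [-3.82  0.08  2.35] w 0.0161 j [0.27 0.4  1.38 0.   1.37 0.26]
[-0.001 -0.005 -0.039] 0
[-0.004 -0.005 -0.078] 0
[-0.009 -0.005 -0.117] 0
[-0.016 -0.005 -0.155] 0
[-0.024 -0.005 -0.193] 0
[-0.035 -0.005 -0.231] 0
[-0.047 -0.005 -0.268] 0
[-0.062 -0.005 -0.304] 0
[-0.078 -0.006 -0.339] 0
[-0.096 -0.006 -0.374] 0
[-0.115 -0.006 -0.408] 0
[-0.136 -0.006 -0.441] 0
[-0.159 -0.006 -0.472] 0
[-0.184 -0.006 -0.503] 0
[-0.209 -0.006 -0.532] 0
[-0.237 -0.006 -0.56 ] 0
[-0.265 -0.007 -0.586] 0
[-0.295 -0.007 -0.611] 0
[-0.326 -0.007 -0.635] 0
[-0.359 -0.007 -0.657] 0
[-0.392 -0.007 -0.677] 0
[-0.426 -0.007 -0.695] 0
[-0.462 -0.008 -0.712] 0
[-0.498 -0.008 -0.727] 0
```

{"method": "move_arm", "body": {
  "steps": [-0.001,-0.005,-0.039,0,-0.004,-0.005,-0.078,0,-0.009,-0.005,-0.117,0,-0.016,-0.005,-0.155,0,-0.024,-0.005,-0.193,0,-0.035,-0.005,-0.231,0,-0.047,-0.005,-0.268,0,-0.047,-0.005,-0.268,0]
}}

```text
time_s: 7.67
eef_pos: [0.6341, 0.2061, 0.1936]
eef_rot: [0.002, 0.706, 0.708, 0.002]
force: [1.3, 0.6, 0.5]
grip_width: 0.0161
```

```bash
python3 - <<'E'
from h import *
p,d=read_camera("scene");cv2.imwrite("pics/s6.png",p)
r=.312;o=robot.get_obs()["eef_pos"]
plan([[o[0],-.086+r*np.cos(t),.0821+r*np.sin(t)] for t in np.arange(.35,1.25,.05)])
E
```

```text
t 7.72 pos [0.634  0.2068 0.192 ] tooly 0.19 F [5.34 0.05 0.02] w 0.0165 j [ 0.24  0.31  1.29 -0.    1.54  0.24]
[ 0.001 -0.     0.007] 0
[-0.013  0.    -0.029] 0
[-0.03   0.    -0.065] 0
[-0.047  0.    -0.099] 0
[-0.067  0.    -0.133] 0
[-0.088  0.001 -0.166] 0
[-0.111  0.001 -0.197] 0
[-0.135  0.001 -0.228] 0
[-0.161  0.001 -0.257] 0
[-0.188  0.001 -0.285] 0
[-0.217  0.001 -0.311] 0
[-0.247  0.001 -0.336] 0
[-0.278  0.001 -0.36 ] 0
[-0.31   0.001 -0.382] 0
[-0.344  0.001 -0.402] 0
[-0.378  0.001 -0.421] 0
[-0.413  0.001 -0.437] 0
[-0.449  0.001 -0.452] 0
```

View pics/s6.png

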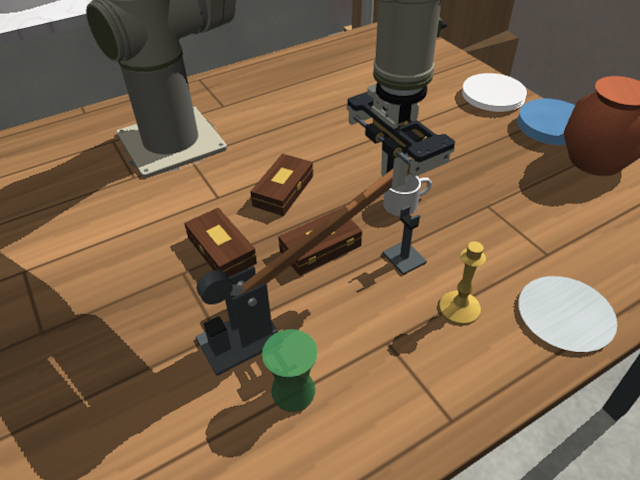

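The arm is rising with the gripper, its end at (395,180). Continuing.

{"method": "move_arm", "body": {
  "steps": [-0.013,0.002,-0.032,0,-0.03,0.002,-0.068,0,-0.047,0.002,-0.102,0,-0.067,0.002,-0.136,0,-0.088,0.002,-0.169,0,-0.111,0.002,-0.2,0,-0.135,0.002,-0.231,0,-0.135,0.002,-0.231,0]
}}

```text
time_s: 8.38
eef_pos: [0.6345, 0.1516, 0.2842]
eef_rot: [0.002, 0.706, 0.708, 0.001]
force: [2.1, -0.6, 0.4]
grip_width: 0.0156
```

```bash
python3 - <<'E'
from h import *
p,d=read_camera("scene");cv2.imwrite("pics/s7.png",p)
r=.312;o=robot.get_obs()["eef_pos"]
plan([[o[0],-.086+r*np.cos(t),.0821+r*np.sin(t)] for t in np.arange(.7,1.25,.05)])
E
```

```text
t 8.43 pos [0.6344 0.1526 0.283 ] tooly 0.18 F [4.72 1.12 0.15] w 0.0161 j [ 0.16  0.25  1.19 -0.    1.7   0.15]
[-0.  0. -0.] 0
[-0.026  0.    -0.029] 0
[-0.053  0.    -0.057] 0
[-0.082  0.    -0.084] 0
[-0.112 -0.    -0.109] 0
[-0.143 -0.    -0.132] 0
[-0.175 -0.    -0.154] 0
[-0.208 -0.    -0.174] 0
[-0.243 -0.    -0.193] 0
[-0.278 -0.    -0.21 ] 0
[-0.314 -0.    -0.225] 0
```

View pics/s7.png

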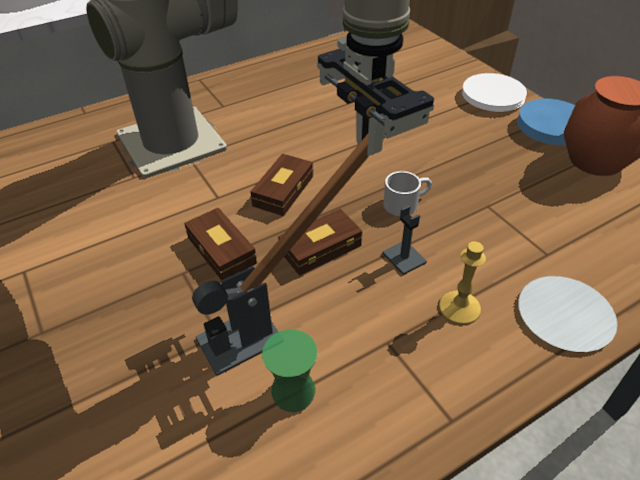

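{"method": "move_arm", "body": {
  "steps": [-0.026,0.004,-0.029,0,-0.053,0.004,-0.057,0,-0.082,0.004,-0.084,0,-0.112,0.004,-0.109,0,-0.143,0.004,-0.132,0,-0.175,0.004,-0.154,0,-0.208,0.004,-0.174,0,-0.208,0.004,-0.174,0]
}}

```text
time_s: 9.1
eef_pos: [0.6352, 0.0666, 0.3534]
eef_rot: [0.001, 0.707, 0.708, -0.0]
force: [-3.4, 0.1, 0.6]
grip_width: 0.0158
```

```bash
python3 - <<'E'
from h import *
p,d=read_camera("scene");cv2.imwrite("pics/s8.png",p)
r=.312;o=robot.get_obs()["eef_pos"]
plan([[o[0],-.086+r*np.cos(t),.0821+r*np.sin(t)] for t in np.arange(1.05,1.35,.05)])
E
```

```text
t 9.15 pos [0.6351 0.0678 0.3527] tooly 0.11 F [-3.4  -0.56  1.33] w 0.0162 j [ 0.03  0.23  1.09 -0.    1.82  0.02]
[0.004 0.    0.   ] 0
[-0.031 -0.    -0.019] 0
[-0.066 -0.    -0.035] 0
[-0.102 -0.    -0.05 ] 0
[-0.139 -0.    -0.064] 0
[-0.176 -0.    -0.075] 0
[-0.214 -0.    -0.084] 0
```

View pics/s8.png

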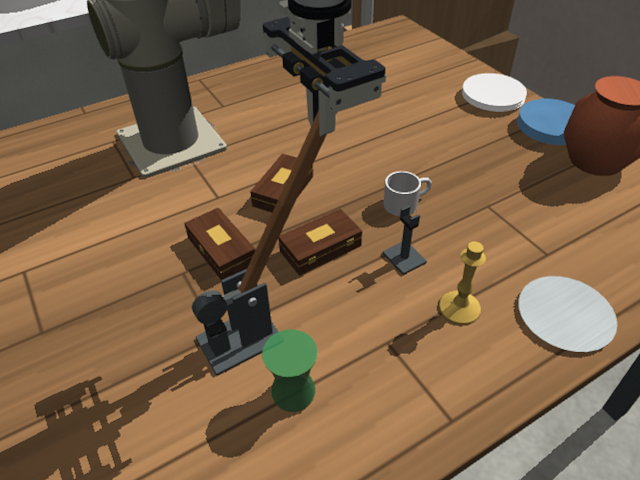

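{"method": "move_arm", "body": {
  "steps": [-0.031,-0.002,-0.022,0,-0.066,-0.002,-0.042,0,-0.102,-0.002,-0.06,0,-0.139,-0.002,-0.076,0,-0.176,-0.002,-0.087,0,-0.2,-0.002,-0.095,0,-0.2,-0.002,-0.095,0]
}}

```text
time_s: 9.73
eef_pos: [0.6358, -0.0127, 0.3894]
eef_rot: [0.001, 0.706, 0.708, 0.0]
force: [6.3, -2.2, -3.1]
grip_width: 0.0162
```

```bash
python3 - <<'E'
from h import *
p,d=read_camera("scene");cv2.imwrite("pics/s9.png",p)
plan([[.635,0,.39]])
E
```

```text
t 9.78 pos [ 0.6358 -0.0119  0.3892] tooly 0.15 F [ 6.61 -0.85 -3.95] w 0.0161 j [-0.1   0.24  1.01 -0.    1.89 -0.1 ]
[ 0.03  -0.002 -0.002] 0
```

View pics/s9.png

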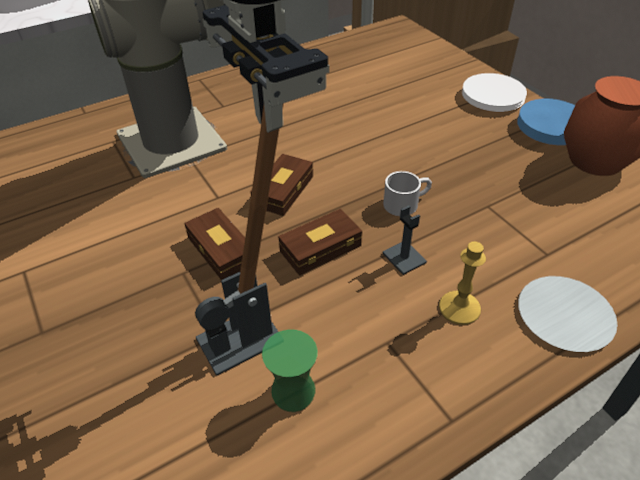

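The arm is nearly vertical (≈1.33 rad). I'll open the jaws, then rise.

{"method": "move_arm", "body": {
  "steps": [0,0,0,0,0,0,0,0,0,0,0,0,0,0,0,0,0,0,-0.02,0,0,0,-0.05,0,0,0,-0.09,0,0,0,-0.14,0],
  "jaw": 1
}}

```text
time_s: 10.45
eef_pos: [0.6343, -0.0096, 0.4455]
eef_rot: [-0.001, 0.705, 0.709, -0.001]
force: [-0.1, 0.4, 0.4]
grip_width: 0.065
```

{"method": "move_arm", "body": {
  "steps": [0.03,0,-0.1,0,0.06,0,-0.1,0,0.1,0,-0.1,0,0.15,0,-0.1,0,0.22,0,-0.1,0,0.3,0,-0.1,0,0.4,0,-0.1,0,0.4,0,-0.1,0]
}}

```text
time_s: 11.12
eef_pos: [0.633, 0.157, 0.4856]
eef_rot: [-0.001, 0.703, 0.711, 0.001]
force: [-0.4, -0.7, -0.4]
grip_width: 0.0926
```

```bash
python3 - <<'E'
from h import *
p,d=read_camera("scene");cv2.imwrite("pics/s10.png",p)
plan([[.43,.12,.2]],[90])
E
```

```text
t 11.17 pos [0.6334 0.1542 0.4857] tooly 0.56 F [ 0.87  0.01 -0.39] w 0.0931 j [0.16 0.4  0.64 0.   2.11 0.15]
[-0.081 -0.509  0.714] -1.987
```

View pics/s10.png

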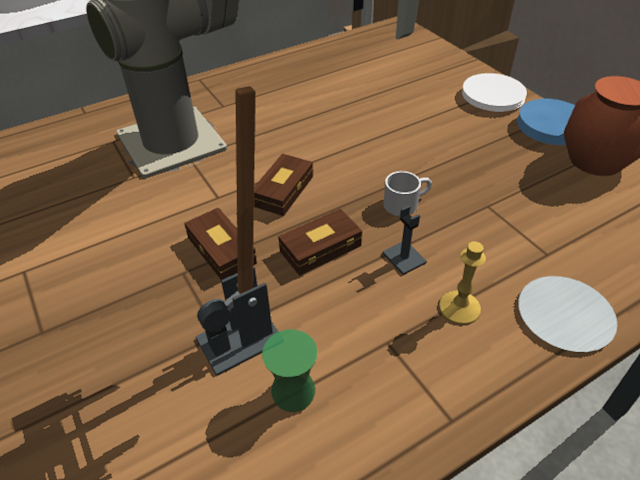

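The arm stands upright by itself from (245,90) down to the pivot. Next I turn the jaws along y and move behind the case.

{"method": "move_arm", "body": {
  "steps": [-0.08,-0.5,0.3,-1,-0.08,-0.5,0.3,-1,-0.08,-0.5,0.3,-1,-0.08,-0.5,0.3,-1,-0.08,-0.5,0.3,-1,-0.08,-0.5,0.3,-1,-0.08,-0.5,0.3,-1,-0.08,-0.5,0.3,-1]
}}

```text
time_s: 11.83
eef_pos: [0.4314, 0.1164, 0.3639]
eef_rot: [-0.001, 0.379, 0.925, -0.001]
force: [0.1, 0.3, 0.7]
grip_width: 0.0932
```

```bash
python3 - <<'E'
from h import *
plan([[.445,.12,.2]],[90])
E
```

```text
t 11.83 pos [0.4314 0.1164 0.3639] tooly 45.48 F [0.05 0.27 0.68] w 0.0932 j [ 0.15 -0.29  1.57 -0.    1.85 -0.64]
[-0.018  0.031  0.41 ] -0.989
```

{"method": "move_arm", "body": {
  "steps": [-0.018,0.031,0.41,-0.99,-0.018,0.031,0.41,-0.99,-0.018,0.031,0.41,-0.99,-0.018,0.031,0.41,-0.99,-0.018,0.031,0.41,-0.99,-0.018,0.031,0.41,-0.99,-0.018,0.031,0.41,-0.99,-0.018,0.031,0.41,-0.99]
}}

```text
time_s: 12.5
eef_pos: [0.4502, 0.1209, 0.2031]
eef_rot: [0.001, 0.003, 1.0, 0.0]
force: [1.0, -0.2, 0.7]
grip_width: 0.0931
```

```bash
python3 - <<'E'
from h import *
plan([[.445,.12,.05],[.445,.12,.0],[.445,.12,-.012]],[89.5]*3)
p,d=read_camera("scene");cv2.imwrite("pics/s11.png",p);C=cloud("scene",d)
p,d=read_camera("top");cv2.imwrite("pics/t11.png",p)
E
```

```text
t 12.5 pos [0.4502 0.1209 0.2031] tooly 89.66 F [ 0.98 -0.23  0.75] w 0.0931 j [ 0.15 -0.25  1.83 -0.    1.55 -1.41]
[ 0.014 -0.002  0.383] 0.004
[ 0.014 -0.002  0.508] 0.004
[ 0.014 -0.003  0.538] 0.004
```

View pics/s11.png

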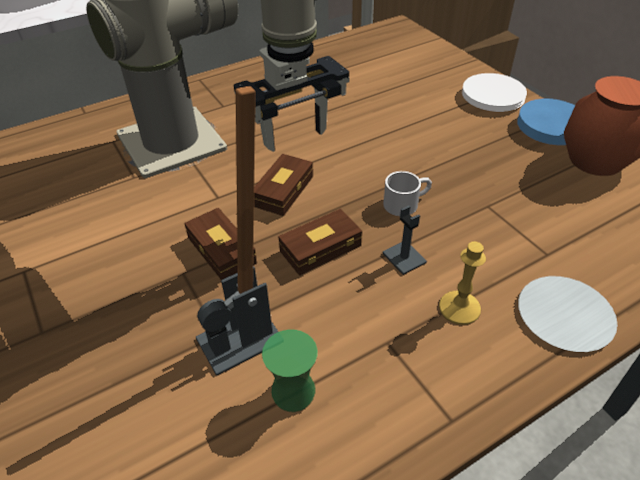

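View pics/t11.png

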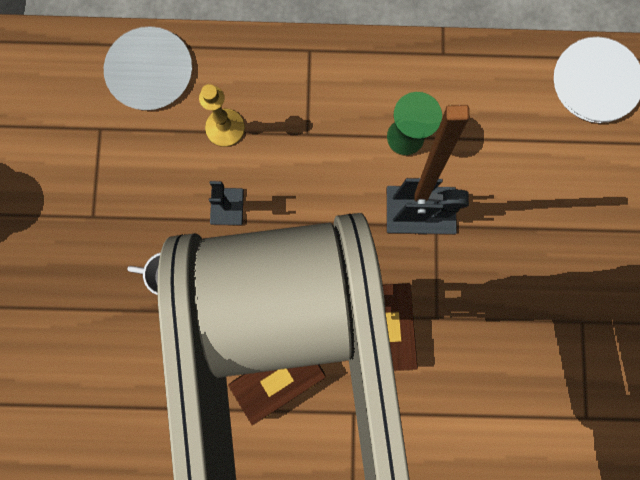

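```bash
python3 - <<'E'
from h import *
p,d=read_camera("scene");C=cloud("scene",d)
k=(d>0)&(abs(C[...,0]-.45)<.05)&(abs(C[...,1]-.12)<.09)&(C[...,2]>.16)&(C[...,2]<.27)
for y in (.06,.18):
    q=C[k&(abs(C[...,1]-y)<.025)]; z=np.sort(q[:,2]); print(len(q),z[:8].round(3)); b=q[q[:,2]<z[0]+.02];print(b.min(0).round(3),b.max(0).round(3))
E
```

```text
186 [0.23  0.23  0.231 0.232 0.232 0.233 0.233 0.234]
[0.442 0.058 0.23 ] [0.463 0.073 0.25 ]
210 [0.226 0.228 0.229 0.229 0.23  0.23  0.23  0.23 ]
[0.443 0.165 0.226] [0.462 0.182 0.246]
```

Tips measured at about 0.228 for a reading of 0.203, so the offset is ≈ 26 mm. I'll descend to reading −0.012, which puts the tips at about 14 mm.

{"method": "move_arm", "body": {
  "steps": [0.014,-0.002,0.1,0,0.014,-0.002,0.2,0,0.014,-0.002,0.3,0,0.014,-0.002,0.38,0,0.014,-0.002,0.43,0,0.014,-0.002,0.46,0,0.014,-0.002,0.46,0,0.014,-0.002,0.46,0]
}}

```text
time_s: 13.32
eef_pos: [0.4425, 0.1202, 0.0175]
eef_rot: [-0.0, 0.003, 1.0, -0.0]
force: [1.3, 0.2, 0.5]
grip_width: 0.0932
```

{"method": "move_arm", "body": {
  "steps": [0,0,0.02,0,0,0,0.04,0,0,0,0.06,0,0,0,0.07,0,0,0,0.077,0,0,0,0.077,0]
}}

```text
time_s: 13.82
eef_pos: [0.4418, 0.1202, -0.0142]
eef_rot: [-0.001, 0.002, 1.0, -0.0]
force: [-0.1, -0.3, 0.5]
grip_width: 0.0931
```

```bash
python3 - <<'E'
from h import *
plan([[.46,.12,-.012],[.52,.12,-.012],[.58,.12,-.012],[.64,.12,-.012]],[89.5]*4)
p,d=read_camera("scene");cv2.imwrite("pics/s12.png",p);C=cloud("scene",d)
z=C[...,2];k=np.zeros((480,640),bool);k[200:275,270:370]=1;k&=(z>.036)&(z<.05)&(d>0)
r=cv2.minAreaRect(C[k][:,:2].astype(np.float32)*1000);print(r)
E
```

```text
t 13.82 pos [ 0.4418  0.1202 -0.0142] tooly 89.79 F [-0.14 -0.3   0.49] w 0.0931 j [ 0.15 -0.04  2.06 -0.    1.12 -1.41]
[-0.046 -0.    -0.006] 0.006
[-0.196  0.    -0.006] 0.006
[-0.346  0.001 -0.006] 0.006
[-0.496  0.001 -0.006] 0.006
((478.5981140136719, 125.16658020019531), (173.47401428222656, 151.48060607910156), 1.8596446514129639)
```

View pics/s12.png

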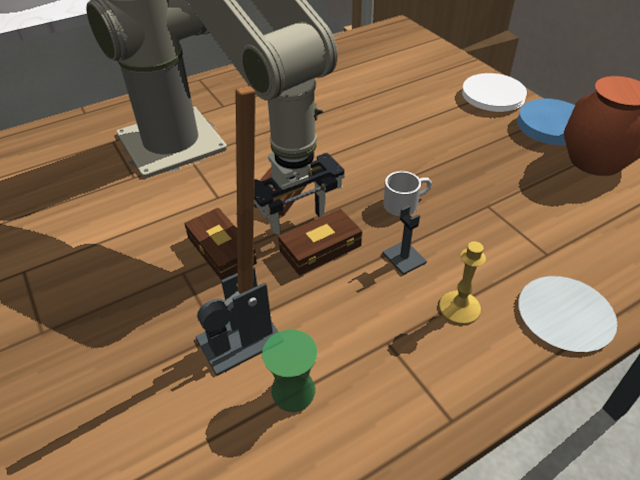

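The fingers stand behind the case at (275,225) and (320,205), clear of everything else. Pushing in +x.

{"method": "move_arm", "body": {
  "steps": [-0.02,0,0,0,-0.04,0,0,0,-0.06,0,0,0,-0.085,0,0,0,-0.11,0,0,0,-0.14,0,0,0,-0.17,0,0,0,-0.2,0,0,0]
}}

```text
time_s: 14.53
eef_pos: [0.5231, 0.12, -0.0135]
eef_rot: [-0.001, 0.002, 1.0, -0.0]
force: [-3.3, 0.2, 3.5]
grip_width: 0.0928
```

{"method": "move_arm", "body": {
  "steps": [-0.03,0,0,0,-0.06,0,0,0,-0.09,0,0,0,-0.11,0,0,0,-0.13,0,0,0,-0.14,0,0,0,-0.145,0,0,0,-0.145,0,0,0]
}}

```text
time_s: 15.2
eef_pos: [0.581, 0.1197, -0.0135]
eef_rot: [0.0, 0.002, 1.0, 0.0]
force: [1.3, -0.2, 0.1]
grip_width: 0.0929
```

```bash
python3 - <<'E'
from h import *
plan([[.654,.12,-.012]],[89.5])
p,d=read_camera("scene");cv2.imwrite("pics/s13.png",p)
E
```

```text
t 15.2 pos [ 0.581   0.1197 -0.0135] tooly 89.79 F [ 1.31 -0.25  0.09] w 0.0929 j [ 0.12  0.3   1.69 -0.    1.15 -1.45]
[-0.183  0.001 -0.004] 0.006
```

View pics/s13.png

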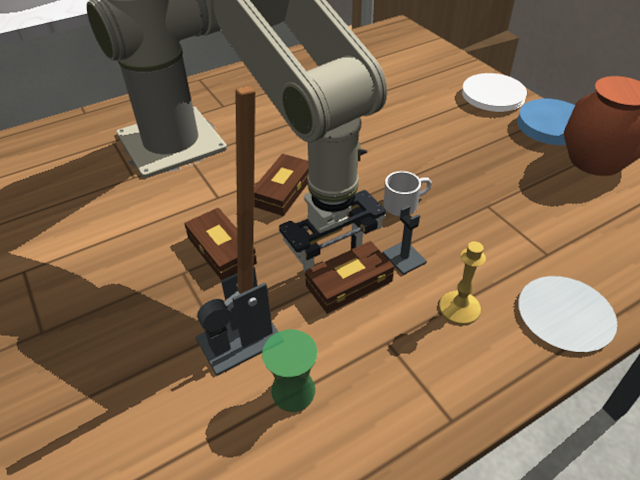

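{"method": "move_arm", "body": {
  "steps": [-0.03,0,0,0,-0.06,0,0,0,-0.09,0,0,0,-0.12,0,0,0,-0.15,0,0,0,-0.17,0,0,0,-0.18,0,0,0,-0.183,0,0,0]
}}

```text
time_s: 15.92
eef_pos: [0.6536, 0.1195, -0.0136]
eef_rot: [-0.0, 0.002, 1.0, -0.0]
force: [-5.0, 0.5, 3.9]
grip_width: 0.0932
```

```bash
python3 - <<'E'
from h import *
plan([[.63,.12,-.012]],[89.5])
p,d=read_camera("scene");cv2.imwrite("pics/s14.png",p);C=cloud("scene",d)
z=C[...,2];k=np.zeros((480,640),bool);k[230:345,310:440]=1;k&=(z>.038)&(z<.05)&(d>0)&(C[...,1]<.22)
r=cv2.minAreaRect(C[k][:,:2].astype(np.float32)*1000);print(r)
E
```

```text
t 15.92 pos [ 0.6536  0.1195 -0.0136] tooly 89.79 F [-4.97  0.49  3.94] w 0.0932 j [ 0.1   0.47  1.47 -0.    1.2  -1.46]
[ 0.059  0.001 -0.004] 0.006
((696.989990234375, 125.63694763183594), (151.62539672851562, 98.62510681152344), 89.81184387207031)
```

View pics/s14.png

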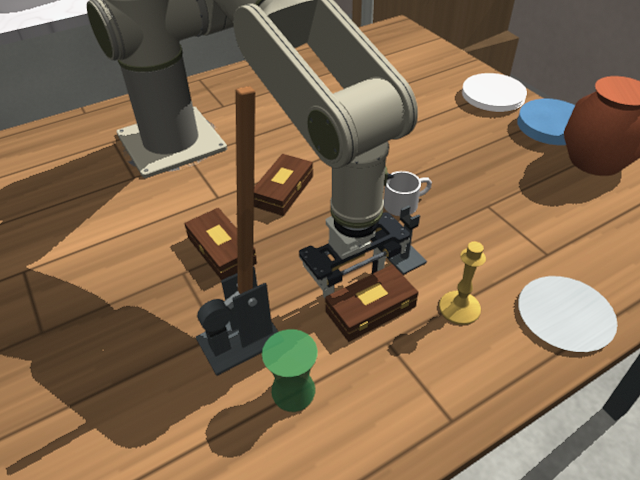

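Case now lies beyond the posts, at (372,300). I'll back off, rise and verify with both cameras.

{"method": "move_arm", "body": {
  "steps": [0,0,0,0,0.03,0,0,0,0.08,0,0,0,0.15,0,0,0,0.22,0,0,0,0.3,0,0,0,0.3,0,-0.1,0,0.3,0,-0.2,0]
}}

```text
time_s: 16.63
eef_pos: [0.5244, 0.1191, 0.0606]
eef_rot: [-0.007, 0.001, 1.0, -0.001]
force: [3.1, -0.6, 0.8]
grip_width: 0.093
```

```bash
python3 - <<'E'
from h import *
plan([[.40,.12,.2]])
E
```

```text
t 16.63 pos [0.5244 0.1191 0.0606] tooly 89.83 F [ 3.08 -0.61  0.79] w 0.093 j [ 0.13  0.08  1.79 -0.    1.29 -1.44]
[ 0.316  0.001 -0.344] 0
```

{"method": "move_arm", "body": {
  "steps": [0,0,-0.1,0,0.08,0,-0.2,0,0.16,0,-0.3,0,0.26,0,-0.35,0,0.32,0,-0.35,0,0.32,0,-0.35,0,0.32,0,-0.35,0,0.32,0,-0.35,0]
}}

```text
time_s: 17.3
eef_pos: [0.406, 0.1205, 0.2067]
eef_rot: [0.001, 0.002, 1.0, 0.0]
force: [-0.6, 0.5, -0.3]
grip_width: 0.0927
```

```bash
python3 - <<'E'
from h import *
plan([])
for n,z0 in (("top",.036),("scene",.038)):
    p,d=read_camera(n);cv2.imwrite(f"pics/{n}15.png",p);C=cloud(n,d);z=C[...,2]
    k=(z>z0)&(z<.05)&(d>0)&(abs(C[...,0]-.705)<.07)&(abs(C[...,1]-.128)<.09)
    q=C[k]
    r=cv2.minAreaRect(q[:,:2].astype(np.float32)*1000);print(n,k.sum(),np.round(r[0],1),np.round(r[1],1),r[2],q[q[:,2]>.042].min(0).round(3),q.max(0).round(3),cv2.boxPoints(r).round(0).tolist())
    if n=="top":
        k=(z>.2)&(d>0)&(C[...,0]>.58)&(C[...,1]<.0)&(C[...,1]>-.2);print("bar",C[k].mean(0).round(3),C[k].max(0).round(3))
        for nm,(u0,v0,u1,v1,a,b) in dict(cup=(120,245,200,305,.055,.075),vase=(385,80,442,160,.11,.13),cand=(190,70,250,120,.15,.18)).items():
            m=np.zeros((480,640),bool);m[v0:v1,u0:u1]=1;m&=(z>a)&(z<b);print(nm,m.sum(),C[m].mean(0).round(4))
E
```

```text
t 17.3 pos [0.406  0.1205 0.2067] tooly 89.81 F [-0.56  0.5  -0.26] w 0.0927 j [ 0.17 -0.37  1.93 -0.    1.59 -1.4 ]
top 3583 [700.8 126.5] [149.7  81.3] 89.60102844238281 [0.661 0.051 0.042] [0.742 0.201 0.049] [[660.0, 52.0], [741.0, 51.0], [742.0, 201.0], [661.0, 202.0]]
bar [ 0.629 -0.049  0.388] [ 0.643 -0.03   0.479]
cup 440 [0.4986 0.3526 0.0623]
vase 1784 [ 0.7741 -0.0775  0.1195]
cand 238 [0.7835 0.2662 0.1627]
scene 3088 [704.8 125.8] [ 82.7 151.9] 0.22297298908233643 [0.664 0.05  0.042] [0.746 0.202 0.049] [[663.0, 202.0], [664.0, 50.0], [746.0, 50.0], [746.0, 202.0]]
```

View pics/top15.png

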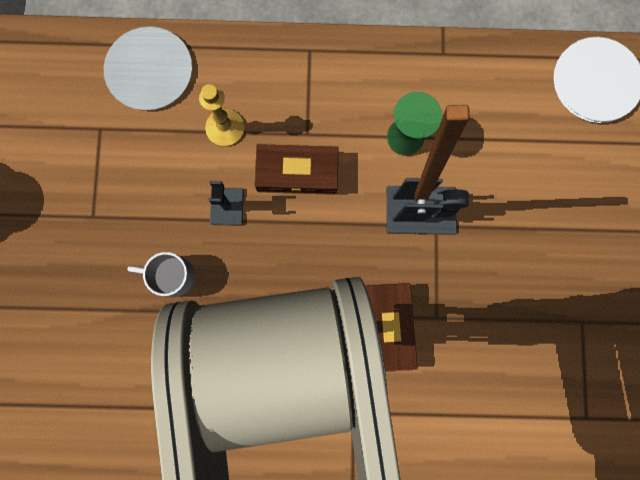

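View pics/scene15.png

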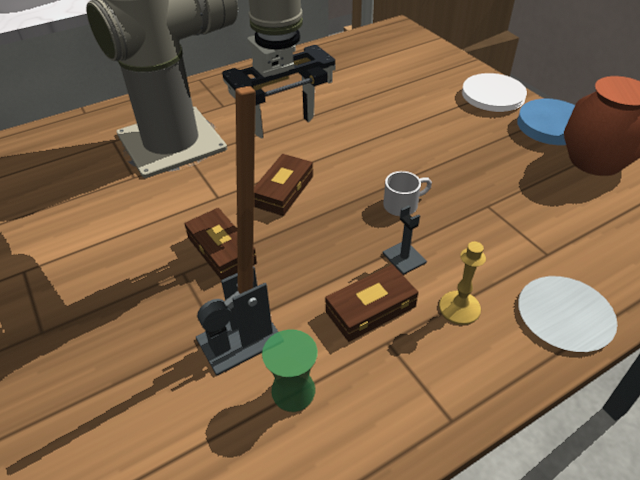

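Near edge of the case is at x≈0.66 and the line at ≈0.635. The bar stands up and the bystanders haven't moved, so I'm handing it in.

```bash
python3 -c "
from workcell import robot
print(robot.finish_job(), robot.get_obs()['time_s'])"
```

```text
the job is handed in; nothing more can be done
the job is handed in; nothing more can be done
```

I raised the barrier and pushed the case through the gateway, then handed the job in at about 17 s on the robot's clock. No verdict was reported.

- **Barrier:** I pinched the arm near its tip, swung it up slowly along its arc to about 1.33 rad and let go. It has stood near-vertical by itself since, with its tip at 0.479 m against 0.477 m expected at 1.45 rad.
- **Case:** I slid it straight through with open fingers. The top view puts its robot-side corners at x ≈ 0.660 m, with the barrier line at about 0.632–0.638 m. It is flat and about 42 mm off the gateway middle.
- **Bystanders:** vase and candlestick were within 1 mm of their first measured places, and the cup differed by about 1 mm.

**What failed or disagreed:**
- My first pinch closed on air. Depth showed the fingertips ending about 26–28 mm short of the reported TCP, so I allowed for that afterwards.
- The two cameras disagreed by about 4–5 mm in x, less than the 20 mm or so of clearance past the line.

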